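Knock the raised mould pin home and put the mallet back on its stand

TASK

One of the three ejector pins of the specimen mould has been left standing up. Take the small mallet from its stand and knock that pin fully home with a brisk blow or blows of the mallet's head (a real tap, not a slow push, and never with the gripper itself), then put the mallet back on its stand as it was, head standing on the round pad and handle in the fork. Do not knock the glass beaker about.

Things in the scene. Friction and masses are not known exactly. Their poses are not given: they have to be found in the camera images.
- mould: Low aluminium specimen mould, fixed. Foot 84 x 236 x 8 mm (bolt heads at its ends to z 13 mm), block 50 x 190 mm with top at 30 mm. Origin on the worktop under its centre, y along its length. Three steel ejector pins stand at y = -60, 0, +60 mm, each in a brass flange (24 mm wide, top at 32 mm). Two are fully home (head tops at 37 mm); one, in any of the three places, is raised.
- pin_top (a point): Centre of the top of the raised pin's flat head (16 mm wide, 5 mm thick; flat part of the top 12 mm wide); moves with the pin. 47 to 52 mm above the worktop at the start, 37 mm when fully home, with the head's underside resting on the brass flange.
- pin (a joint): Travel of the raised pin, straight down, in m: 0 at the top of its stroke, 0.015 fully home (solid stop); starts at 0 to 0.005. A spring ring grips it with about 9 N drag (and 15 N s/m damping), so it stays where it is driven; a weak spring (up to 1.5 N) does not lift it again.
- mallet: Mallet, about 0.26 kg: upright cylindrical head 36 mm across, 60 mm tall, white nylon faces at both ends, slimmer steel middle; black handle 20 mm wide, 22 mm high, level, centre line 30 mm above the lower face, reaching 170 mm from the head's axis. Origin: centre of the head's lower face; z up along the head; handle along -x. Starts on the stand, axes parallel to the stand's within a degree.
- mallet_grip (a point): A point on the handle's centre line, 65 mm from the head's axis (-x) and 30 mm above the lower face: a good place to grip across the handle (along the mallet's y). Centre of mass about 30 mm from the head's axis, between head and grip.
- mallet_rest (a point): A point on the mallet handle's centre line, 150 mm from the head's axis (-x), 30 mm above the lower face: the part that lies in the fork.
- stand: Fixed mallet stand. Foot 230 x 70 x 8 mm, x = -190 to +40 mm. At its origin (on the worktop) a post with a round black pad 50 mm wide, top at 40 mm, for the head's lower face; at x = -150 mm a fork for the handle, 12 mm thick along x: floor at 59 mm, prongs 27 mm apart up to 77 mm, flared above to 89 mm. Its x axis points from fork to pad.
- stand_pad (a point): Centre of the top of the stand's round pad, 40 mm above the worktop.
- stand_fork (a point): Centre of the fork opening, 150 mm from the pad along -x of the stand, 70 mm above the worktop: where the handle's centre line lies.
- beaker: Glass beaker, 55 mm wide, 68 mm tall, standing loose near the work; origin at the centre of its underside. To be left alone.

How it is judged (in metres and radians):
On the way, in this order (a step that is already met when the one before it is completed fails the run):
1. the mallet is lifted off its stand (distance of mallet from where it was at the start of the episode above 0.06 m), for 0.1 s.
2. a brisk blow: the raised pin moves down faster than 0.04 m/s under the mallet (velocity of joint pin above 0.04 m/s and contact force between mallet and pin above 1 N).
3. the pin is fully home and the mallet has been raised clear of it (value of joint pin above 0.0138 m and distance between mallet and pin_top above 0.03 m), for 0.1 s.
At the end, for the whole second after the job is handed in: The pin is fully home (within 1.2 mm of its stop); the mallet is at rest on its stand as at the start: lower face within 12 mm of the pad's centre, handle in the fork (its rest point within 14 mm of the fork's centre), head upright within 4.5 degrees (value of joint pin above 0.0138 m and distance between mallet and stand_pad below 0.012 m and distance between mallet_rest and stand_fork below 0.014 m and angle between mallet's own z axis and vertical below 0.08 rad and linear speed of mallet below 0.02 m/s); the robot touches nothing.
It fails at once if the gripper or arm pushes the pin (contact force between any of the fingers, the arm and pin above 1 N).
It fails at once if the beaker is knocked about (moved over 30 mm or tipped) (distance of beaker from where it was at the start of the episode above 0.03 m or angle between beaker's own z axis and vertical above 0.3 rad).
It also fails if it takes over 45 s, if anything falls off the work surface, if the arm or the gripper's body presses on something with over 40 N, if the wrist force passes 120 N, or if a joint passes its speed limit or range.

ROBOT

A 6-joint arm with a two-finger parallel gripper is mounted at the origin on a cart in front of the work surface, level with it; the furniture and walls round the work are solid. World frame = base frame: x ahead of the robot, y to its left, z up, the work surface at z = 0. Lengths are in m, angles in degrees, forces in N, time in s.
With the tool pointing down it reaches from about 0.35 to 0.875 m from the base axis. Payload 4.2 kg.
Tool frame: the origin (TCP) lies midway between the tips of the shut fingers; the grasp point (between the pads) lies 19 mm behind it; z points along the fingers, y is the line along which they close (so a half turn about z gives the same grasp; the last joint's range is limited). The gripper opens to 87 mm and grips with 3 to 60 N. Pads are 19 mm wide; open, the fingers measure 117 mm over their backs; the gripper's body (75 mm by 190 mm) begins 51 mm behind the grasp point.
Start: joints at [-56.86, 22.042, 0.453, 0, -68.411, -14.817], TCP at [0.197, -0.593, 0.223] pointing down, gripper open.
Joint ranges: [-179.83, 179.83], [-69.29, 118.12], [-61.27, 80.66], [-181.25, 117.63], [-171.15, -9.14], [-177.46, 177.46]. Speed limits (degrees/s): [159.86, 159.86, 180, 180, 180, 180].

INTERFACE

Orientations are given as [roll, pitch, yaw] about the fixed x, y, z axes, in that order (R = Rz(yaw) Ry(pitch) Rx(roll)).
In Python, from workcell import env gives the robot as it stands. The module is installed in compiled form; this text tells all that it offers. Calls block until the motion is done:
- env.goto(position, orientation): joint-space move of the TCP to a pose.
- env.move_straight(position, rotation=None, rate=0.15, force_limit=None): straight line of the TCP; rotation=None keeps the orientation; rate is the mean speed in m/s. With force_limit (N) it stops when the force on the tool has changed by that much, and returns True; else False.
- env.set_joints(angles): joint-space move.
- env.gripper_to(opening, grasp_force=None): opening from 0.0 (shut) to 1.0 (fully open); grasp_force is the grip in N (None keeps the last); returns when the fingers have stopped.
- env.dwell(seconds).
- env.inverse_kinematics(position, orientation): joint angles nearest the present ones, or None.
- env.read_state(): the state.
- env.grab_frame(name): name is "scene" or "side" or "wrist"; returns a dict with "image" (420x560x3 uint8, blue, green, red), "fx", "fy", "cx", "cy" (pixels), "D" ([k1, k2, p1, p2, k3] as OpenCV has them; the pictures are not rectified), "position" and "orientation" of the camera in the world. Camera axes: x right, y up, looking along -z (the intrinsics and any distortion apply to the point x, -y, -z); pixel columns grow to the right and rows downward; lengths in m; the calibration is good to about 2 mm. A picture is of the moment at which its call begins. There is no depth.
A pose or a line that the arm cannot do raises env.Unreachable and nothing moves.
- env.close_job(): hands the job in; it is judged then, once.
Trained networks look in a picture, given as the dict that the camera call returned (one of the last four; its "shot" number tells which), for a name from the list of things; names that differ only in an ending like _2 or _b are one class to them, and where a whole thing is asked for, a point or a joint stands for the part that bears it (a point fixed in the world has none). Each returns a list of dicts, best first, with "score" (0 to 1); they miss things now and then, are a little off and sometimes report something else, mostly with a low value. They report only what shows in the picture. A call takes as long as a camera call.
- env.search_frame(picture, thing): "xyz" ([x, y, z] in m, in world coordinates, good to about 4 mm: the middle of the surface that is visible of it).
- env.trace(picture, thing): "mask" (420x560 bool, what is visible of it).
The state is a dict: "clock": time; "joint_positions": joint angles; "qvel": joint speeds; "joint_torque": joint torques, N m; "position": TCP position; "tool_rot": TCP orientation; "force": force on the tool from outside, world axes, zero at the start; "wrist_torque": the same for the moment, N m; "opening": opening from 0.0 (shut) to 1.0 (fully open); "finger_force": force on a finger pad.
Only numpy, scipy, OpenCV 4.12 (cv2) and the standard library are available. Lean on these libraries where they do the work, as an engineer would, in place of code of your own. Each camera call takes 0.05 s, during which the arm holds its last target. There are 200 camera calls.

## Working session

There is one attempt and no reset: what is moved stays moved. The work goes in short steps, each a Python script; the robot and the scene stay as the last script left them, time stands still between calls to the robot, and variables do not carry over. Pictures are saved under pics/ and viewed, at most 13 in all, crops included, and the job is handed in when it is done.

```bash
mkdir -p pics; cat > h.py <<'E'
import numpy as np, cv2
from scipy.spatial.transform import Rotation as R
from workcell import env
def cam(f):
    o=np.array(f["orientation"],float)
    M=o if o.shape==(3,3) else R.from_euler('xyz',o,degrees=True).as_matrix()
    return np.array(f["position"],float),M
def ray(f,uv):
    p,M=cam(f);K=np.array([[f["fx"],0,f["cx"]],[0,f["fy"],f["cy"]],[0,0,1]])
    a=cv2.undistortPoints(np.array([[uv]],float),K,np.array(f["D"],float))[0,0]
    d=M@np.array([a[0],-a[1],-1]);return p,d/np.linalg.norm(d)
def onz(f,uv,z):
    p,d=ray(f,uv);return p+d*(z-p[2])/d[2]
def proj(f,X):
    p,M=cam(f);c=M.T@(np.array(X,float)-p);c=np.array([c[0],-c[1],-c[2]])
    K=np.array([[f["fx"],0,f["cx"]],[0,f["fy"],f["cy"]],[0,0,1]])
    return cv2.projectPoints(c.reshape(1,3),np.zeros(3),np.zeros(3),K,np.array(f["D"],float))[0].ravel()
def tri(obs):
    A=np.zeros((3,3));b=np.zeros(3)
    for f,uv in obs:
        p,d=ray(f,uv);Q=np.eye(3)-np.outer(d,d);A+=Q;b+=Q@p
    return np.linalg.solve(A,b)
E
cat > a.py <<'E'
from h import *
fs={n:env.grab_frame(n) for n in("scene","side")}
for n,f in fs.items():
    print(n,f["position"],f["orientation"],f["fx"],f["D"])
    for t in("mallet","mould","stand","beaker","pin_top","pin","mallet_grip","mallet_rest","stand_pad","stand_fork"):
        try: r=env.search_frame(f,t)
        except Exception as e: print(t,e);continue
        for q in r[:3]: print(t,np.round(q["xyz"],3),round(q["score"],2),proj(f,q["xyz"]).round())
    cv2.imwrite(f"pics/{n}0.png",f["image"])
print(env.read_state()["clock"])
E
python3 a.py
```

```text
scene [-0.03649216 -0.46408505  0.57069602] [ 54.66939035   0.73434856 -54.49728936] 449.72286824626184 [-0.15056102  0.          0.          0.          0.        ]
mallet [0.552 0.088 0.076] 0.61 [233. 178.]
mould [ 0.572 -0.227  0.021] 0.95 [371. 249.]
mould [0.556 0.084 0.076] 0.55 [236. 178.]
stand [0.509 0.082 0.004] 0.93 [225. 217.]
beaker [ 0.703 -0.041  0.042] 0.55 [323. 178.]
pin_top [ 0.58  -0.214  0.047] 0.41 [368. 233.]
pin [ 0.585 -0.209  0.047] 0.45 [367. 231.]
mallet_grip [0.555 0.087 0.077] 0.56 [234. 177.]
mallet_rest [0.556 0.086 0.081] 0.92 [235. 176.]
stand_pad [0.506 0.083 0.011] 0.78 [223. 214.]
stand_fork [0.506 0.079 0.012] 0.92 [225. 215.]
stand_fork [ 0.584 -0.214  0.052] 0.57 [369. 230.]
side [ 0.55301406 -0.7352948   0.56242637] [52.92704542  1.08002771 -2.17590139] 387.40268710751866 [-0.00041495  0.          0.          0.          0.        ]
mallet [0.561 0.09  0.076] 0.85 [280. 158.]
mallet [ 0.589 -0.21   0.045] 0.17 [299. 253.]
mould [ 0.582 -0.247  0.015] 0.69 [297. 279.]
stand [0.535 0.078 0.008] 0.78 [270. 184.]
beaker [ 0.716 -0.053  0.049] 0.69 [352. 199.]
pin_top [ 0.593 -0.21   0.045] 0.46 [301. 253.]
mallet_grip [0.567 0.086 0.075] 0.57 [282. 159.]
mallet_rest [0.563 0.085 0.076] 0.72 [281. 159.]
stand_pad [0.537 0.078 0.009] 0.78 [271. 184.]
stand_fork [0.533 0.08  0.005] 0.76 [270. 185.]
1.1
```

View pics/scene0.png

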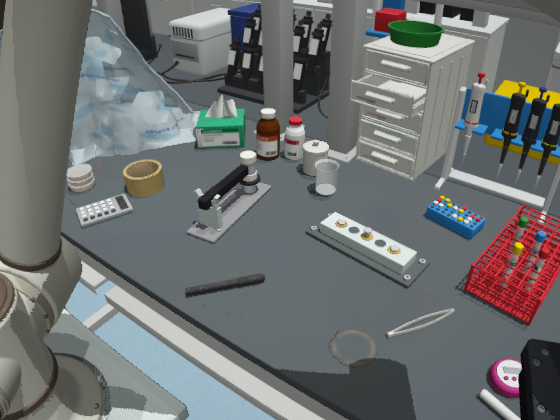

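View pics/side0.png

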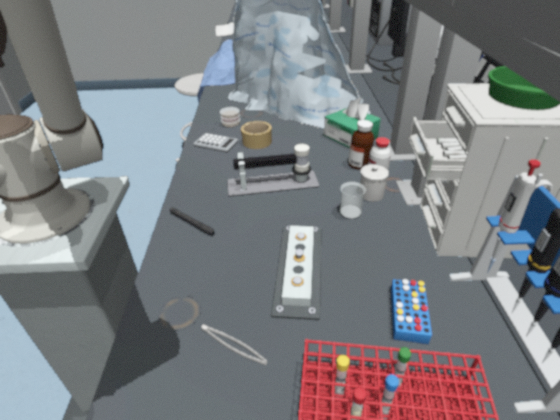

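The scene view shows the mallet on its stand, with the head near (248,160), the fork near (208,210), and the mould's middle pin raised near (368,233). The side view agrees: head (302,155), fork (240,170), mould (298,265), beaker (351,200). Next I'll take close wrist views.

```bash
cat > b.py <<'E'
from h import *
s=env.read_state();print(s["tool_rot"],s["position"])
env.gripper_to(1.0)
def look(n,xy,z=0.3,yaw=0):
    env.goto([*xy,z],[180,0,yaw]); env.dwell(.2)
    f=env.grab_frame("wrist");cv2.imwrite(f"pics/{n}.png",f["image"])
    import pickle;pickle.dump(f,open(n+".pkl","wb"))
    print(n,f["position"],f["orientation"],env.read_state()["joint_positions"])
    for t in("mallet","mould","pin_top","stand"):
        for q in env.search_frame(f,t)[:2]: print(t,np.round(q["xyz"],3),round(q["score"],2),proj(f,q["xyz"]).round())
        if t in("mallet",):
            for q in env.trace(f,t)[:1]: np.save(n+"_"+t,q["mask"]); print("mask",q["score"],q["mask"].sum())
look("w1",(0.50,-0.21));look("w2",(0.58,-0.15));look("w3",(0.50,0.06));look("w4",(0.55,0.12))
ims=[cv2.imread(f"pics/w{i}.png") for i in(1,2,3,4)]
cv2.imwrite("pics/wall.png",cv2.resize(np.vstack([np.hstack(ims[:2]),np.hstack(ims[2:])]),(800,600)))
print(env.read_state()["clock"])
E
python3 b.py
```

```text
[-1.79998890e+02 -4.29805546e-04 -1.61675485e+02] [ 0.19649303 -0.59328493  0.22256628]
w1 [ 0.57421735 -0.21003646  0.46146995] [-1.56784320e+01 -3.40139901e-02 -9.00931084e+01] [-5.70042845e+00  1.12949286e+01 -3.57282286e+00  9.05180044e-04
 -7.51477584e+01  9.56380211e+01]
mallet [0.555 0.089 0.079] 0.64 [ 23. 137.]
mask 0.55 4190
mould [ 0.586 -0.207  0.03 ] 0.61 [273. 106.]
pin_top [ 0.586 -0.203  0.046] 0.48 [269. 106.]
stand [0.541 0.081 0.006] 0.9 [ 67. 144.]
w2 [ 0.65374318 -0.15000164  0.46214496] [-1.56309986e+01 -4.07193208e-02 -9.00723864e+01] [ 9.15413634e-01  1.70365353e+01  4.19565823e+00  5.34144535e-03
 -7.71227266e+01  8.90306721e+01]
mallet [0.588 0.091 0.082] 0.66 [ 73. 176.]
mask 0.56 3405
mould [ 0.593 -0.203  0.03 ] 0.81 [316. 165.]
pin_top [ 0.588 -0.203  0.048] 0.65 [318. 170.]
stand [0.546 0.08  0.007] 0.65 [114. 196.]
w3 [0.57496686 0.0595514  0.46135921] [-1.56837294e+01 -5.31117323e-02 -9.01355937e+01] [ 2.52259929e+01  7.34018108e+00 -8.43988648e+00  4.14189128e-03
 -7.42526593e+01  6.46647207e+01]
mallet [0.56  0.092 0.079] 0.71 [247. 130.]
mask 0.67 3520
mould [ 0.589 -0.189  0.03 ] 0.71 [469. 107.]
mould [ 0.699 -0.032  0.037] 0.32 [354.   8.]
pin_top [ 0.585 -0.201  0.047] 0.49 [486. 110.]
stand [0.544 0.077 0.005] 0.83 [263. 140.]
w4 [0.6238611  0.11990764 0.46214279] [-1.56335808e+01 -2.65543204e-02 -9.00520894e+01] [ 2.87590748e+01  1.33094573e+01 -8.72883430e-01  5.54398250e-03
 -7.57781564e+01  6.12044348e+01]
mallet [0.561 0.092 0.08 ] 0.74 [299. 172.]
mask 0.88 2816
mould [ 0.593 -0.175  0.02 ] 0.64 [493. 143.]
mould [0.559 0.096 0.08 ] 0.49 [296. 174.]
pin_top [ 0.588 -0.203  0.047] 0.71 [525. 149.]
stand [0.552 0.1   0.007] 0.95 [290. 170.]
6.9083
```

View pics/wall.png

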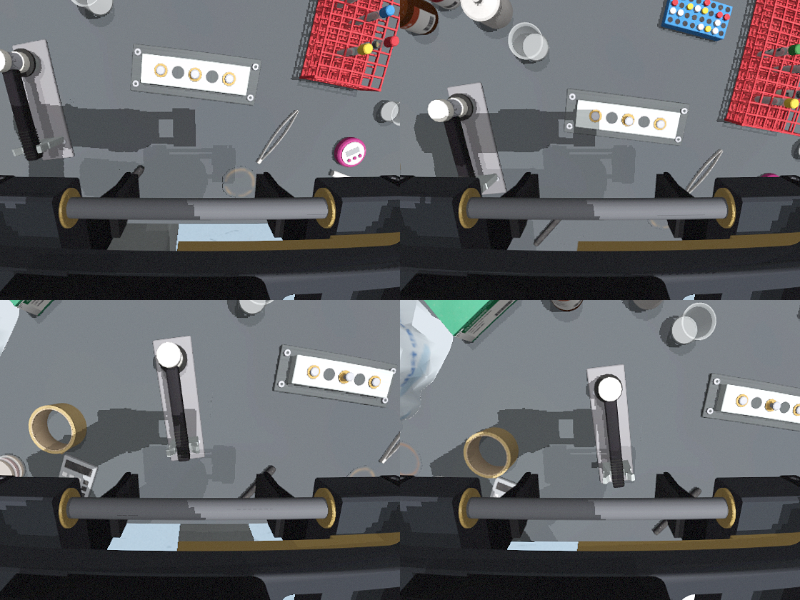

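The wrist views show the head's top at w3 (237,77) and w4 (293,123). The handle runs towards the robot. The mould pins are at w1 (224,98), (274,105), (319,111) and w2 (274,162), (319,169), (363,174). I'll magnify for sub-pixel centres.

```bash
cat > c.py <<'E'
from h import *; import pickle
F={i:pickle.load(open(f"w{i}.pkl","rb")) for i in(1,2,3,4)}
rows=[]
for i,(u,v) in((1,(272,105)),(2,(319,169))):
    c=F[i]["image"][v-28:v+28,u-75:u+75]; rows.append(cv2.resize(c,(750,280),interpolation=cv2.INTER_CUBIC))
cv2.imwrite("pics/pins.png",np.vstack(rows))
rows=[]
for i,(u,v) in((3,(250,135)),(4,(300,180))):
    c=F[i]["image"][v-95:v+95,u-65:u+65]; rows.append(cv2.resize(c,(390,570),interpolation=cv2.INTER_CUBIC))
cv2.imwrite("pics/mal.png",np.hstack(rows))
C={}
for i,(u,v) in((3,(237,77)),(4,(293,123))):
    g=cv2.cvtColor(F[i]["image"],cv2.COLOR_BGR2GRAY)
    m=np.zeros_like(g);m[v-25:v+25,u-25:u+25]=(g[v-25:v+25,u-25:u+25]>235)
    n,l,s,ce=cv2.connectedComponentsWithStats(m);k=1+s[1:,4].argmax();C[i]=ce[k];print(i,s[k],ce[k],onz(F[i],ce[k],.1))
print(tri([(F[i],C[i]) for i in C]))
E
python3 c.py
```

```text
3 [219  59  33  35 895] [235.37094972  75.95865922] [0.61535173 0.10051973 0.1       ]
4 [278 108  32  33 832] [293.61298077 124.37379808] [0.61552111 0.10067746 0.1       ]
[0.6154839  0.10063086 0.09893021]
```

View pics/pins.png

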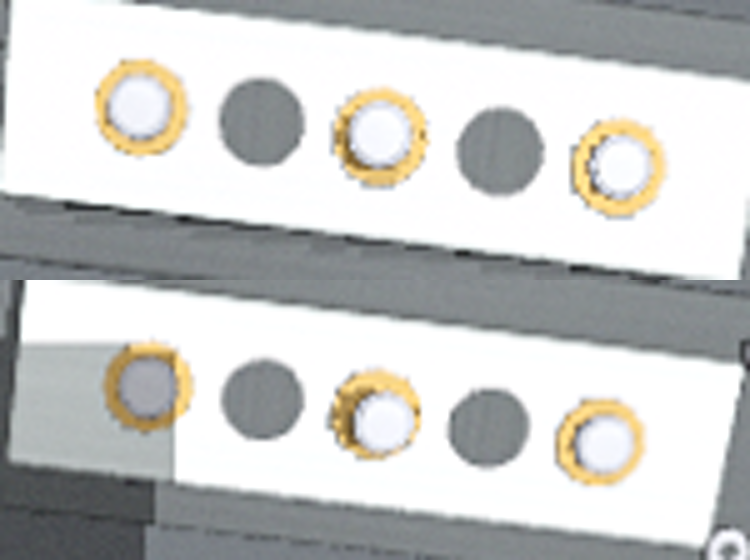

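View pics/mal.png

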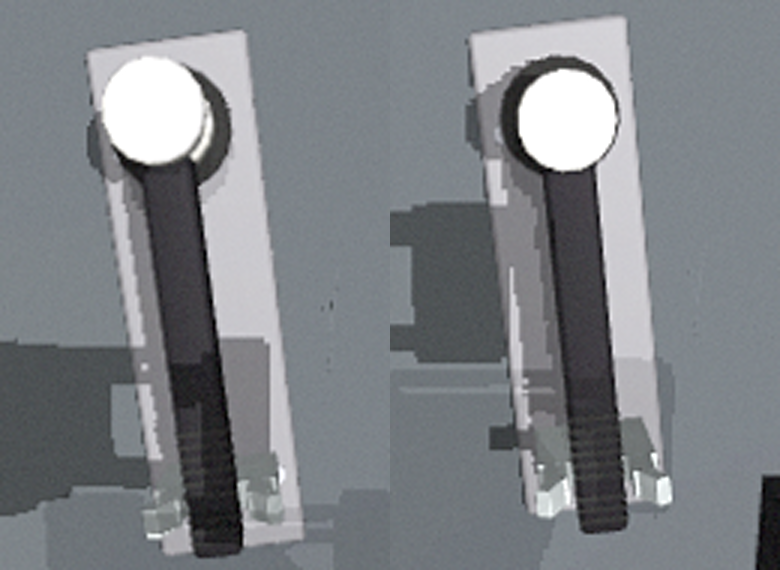

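The pin picture shows that the middle pin's head is offset from its flange in both views: w1 (380,133) against flange (380,138), w2 (383,421) against flange (375,414). So it is the raised one. The mallet picture shows the handle edges clearly (w4 midline (572,200) to (602,500)).

```bash
cat > d.py <<'E'
from h import *; import pickle
F={i:pickle.load(open(f"w{i}.pkl","rb")) for i in(1,2,3,4)}
P1=lambda x,y:(F[1],(197+x/5-.4,77+y/5-.4)); P2=lambda x,y:(F[2],(244+x/5-.4,141+(y-280)/5-.4))
print("mid pin",tri([P1(380,133),P2(383,421)]))
print("L",tri([P1(138,105),P2(149,387)]),"R",tri([P1(622,166),P2(605,444)]))
W3=lambda x,y:(F[3],(185+x/3,40+y/3)); W4=lambda x,y:(F[4],(235+(x-390)/3,85+y/3))
H=np.array([.6155,.1006])
for w in(W3(176,200),W3(218,530),W3(217,553),W4(572.5,200),W4(602.5,500),W4(604,530)):
    p=onz(*w,.081);d=H-p[:2];print(p,np.hypot(*d),np.degrees(np.arctan2(d[1],d[0])))
print("end",tri([W3(217,553),W4(604,530)]))
E
python3 d.py
```

```text
mid pin [ 0.58929744 -0.20662769  0.04439485]
L [ 0.59667242 -0.14723352  0.03563115] R [ 0.58178397 -0.26661195  0.03386853]
[0.58514126 0.09443741 0.081     ] 0.030977909090041687 11.474690573360235
[0.45836636 0.08101264 0.081     ] 0.15834975358739245 7.105503998543186
[0.4487024  0.08158156 0.081     ] 0.16787835402776963 6.50483288124913
[0.58470543 0.09677347 0.081     ] 0.031031405299992567 7.083260280877766
[0.4619598  0.08250139 0.081     ] 0.15460320570676314 6.722740172946344
[0.4484499  0.08153233 0.081     ] 0.16813480497646907 6.51175365628982
end [0.44893711 0.08157813 0.08190767]
```

```bash
cat >> h.py <<'E'
YAW=6.7; D=np.array([np.cos(np.radians(YAW)),np.sin(np.radians(YAW))]); G=0.048
HEAD=np.array([.6155,.1006]); PIN=np.array([.5893,-.2067]); ROT=[180,0,YAW]
at=lambda head,z:[*(head-G*D),z]
E
cat > e.py <<'E'
from h import *; import pickle
env.goto(at(HEAD,.16),ROT); env.dwell(.1)
env.move_straight(at(HEAD,.051),rate=.12,force_limit=8)
print(env.read_state()["position"])
env.gripper_to(0.0,60); s=env.read_state();print(s["opening"],s["finger_force"],s["position"],s["force"])
env.move_straight(at(HEAD,.18),rate=.12)
s=env.read_state();print(s["opening"],s["finger_force"],s["force"],s["wrist_torque"])
env.move_straight(at(PIN,.18),rate=.2)
env.move_straight(at(PIN,.115),rate=.12); env.dwell(.3)
for n in("scene","side","wrist"):
    f=env.grab_frame(n);pickle.dump(f,open(f"p_{n}.pkl","wb"));cv2.imwrite(f"pics/p_{n}.png",f["image"])
a=[cv2.imread(f"pics/p_{n}.png") for n in("scene","side")]
cv2.imwrite("pics/p.png",np.hstack([cv2.resize(a[0][140:340,250:450],(400,400),interpolation=3),cv2.resize(a[1][170:330,200:360],(400,400),interpolation=3)]))
s=env.read_state();print(s["position"],s["tool_rot"],s["clock"],s["force"])
E
python3 e.py
```

```text
[0.56853433 0.0952789  0.05186142]
0.22634916547054407 59.99702163040638 [0.56783786 0.09496842 0.05097826] [ 0.51873779 -0.49732574  0.59067599]
0.22516625527542383 59.99550171196461 [ 0.23324307 -0.29924469 -2.67623803] [-0.07019634  0.1665149  -0.03947681]
[ 0.54171956 -0.21234566  0.11529704] [ 1.79991944e+02 -2.98516042e-02  6.69902418e+00] 13.85 [ 0.39953626  1.06100238 -2.81816035]
```

View pics/p.png

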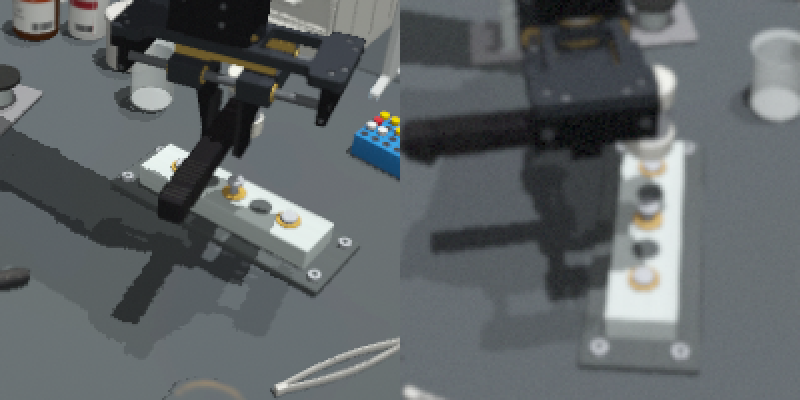

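The picture shows the mallet held level and its head over the middle pin. In the side crop the head is at (660,110), with the raised pin's dark shaft below it at (648,195). Strike.

```bash
cat > f.py <<'E'
from h import *
for k,z in enumerate((.0475,.0465,.0465)):
    hit=env.move_straight(at(PIN,z),rate=.25,force_limit=50)
    s=env.read_state();print(k,hit,s["position"][2],s["force"],s["wrist_torque"],s["opening"])
    env.move_straight(at(PIN,.115),rate=.25)
env.dwell(.2)
fs=[env.grab_frame(n) for n in("scene","side","wrist")]
a=[f["image"] for f in fs]
cv2.imwrite("pics/q.png",np.hstack([cv2.resize(a[0][140:340,250:450],(400,400),interpolation=3),cv2.resize(a[1][170:330,200:360],(400,400),interpolation=3)]))
for f in fs:
    for q in env.search_frame(f,"pin_top")[:1]: print(np.round(q["xyz"],4),q["score"])
s=env.read_state();print(s["position"],s["clock"],s["force"],s["wrist_torque"])
E
python3 f.py
```

```text
0 False 0.047515973676940215 [ 0.58977404  0.55476666 -1.20768276] [-0.06475859  0.19364451  0.00082931] 0.22554238621128894
1 False 0.045688634589551066 [ 0.27521222  1.11336118 -1.90898558] [-0.14391627  0.14328715 -0.01787496] 0.22644181854396003
2 False 0.045705858008552064 [ 0.52670615  0.00286355 -1.89253585] [-0.12443969  0.09141719 -0.02747794] 0.22357231211486683
[ 0.5867 -0.208   0.0353] 0.52
[ 0.5414571  -0.21225061  0.11448426] 16.8833 [-0.16164431 -0.1069132  -1.76707884] [-0.15696156  0.22101173  0.02029538]
```

View pics/q.png

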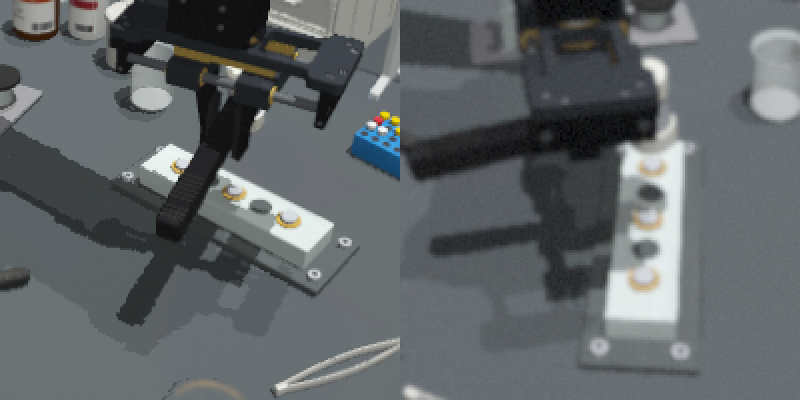

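The picture shows the pin driven down: the middle head now looks level with its neighbours at scene-crop (234,192). The handle has slipped in the pads, though, and its end is now lower, at side-crop (418,165). I'll measure the tilt and the pin height from close up.

```bash
cat > g.py <<'E'
from h import *; import pickle
f0=pickle.load(open("p_scene.pkl","rb"));g0=pickle.load(open("p_side.pkl","rb"))
S=lambda x,y:(f0,(250+x/2,140+y/2)); T=lambda x,y:(g0,(200+(x-400)/2.5,170+y/2.5))
b=tri([S(172,205),T(405,138)]);a=tri([S(168,225),T(415,163)]);print(b,a,"tilt",np.degrees((b[2]-a[2])/.122))
# look at pins from behind: back off along -x with pin in view of wrist
env.move_straight([.50,-.14,.16],rate=.2);env.dwell(.2)
f=env.grab_frame("wrist");pickle.dump(f,open("r_w.pkl","wb"));i=f["image"]
sc=env.grab_frame("scene");pickle.dump(sc,open("r_s.pkl","wb"));sd=env.grab_frame("side");pickle.dump(sd,open("r_d.pkl","wb"))
for n,k in(("w",f),("s",sc),("d",sd)):
    print(n,[proj(k,[*(PIN+o*np.array([.0075,.0597])/.06),.037]).round(1) for o in(-.06,0,.06)])
u,v=proj(sc,[*PIN,.037]).astype(int);A=cv2.resize(sc["image"][v-35:v+35,u-65:u+65],(780,420),interpolation=2)[:,:400]
A=cv2.resize(sc["image"][v-40:v+40,u-55:u+55],(400,291),interpolation=2)
u,v=proj(sd,[*PIN,.037]).astype(int);B=cv2.resize(sd["image"][v-40:v+40,u-55:u+55],(400,291),interpolation=2)
W=cv2.resize(i,(400,300))
u,v=np.clip(proj(f,[*PIN,.037]).astype(int),[80,58],[480,362]);C=cv2.resize(i[v-58:v+58,u-80:u+80],(400,291),interpolation=2)
cv2.imwrite("pics/r.png",np.vstack([np.hstack([A,B]),np.hstack([cv2.resize(W,(400,291)),C])]))
print(u,v,env.read_state()["clock"])
E
python3 g.py
```

```text
[ 0.42282066 -0.22915113  0.13945964] [ 0.42593576 -0.22592968  0.11483546] tilt 11.564438366381433
w [array([434.7, 126.8]), array([367.9, 108.1]), array([297.6,  89.4])]
s [array([394., 247.]), array([366.7, 233.3]), array([341.1, 220.6])]
d [array([297.3, 278.5]), array([299.3, 254.6]), array([301. , 233.6])]
367 108 17.8583
```

View pics/r.png

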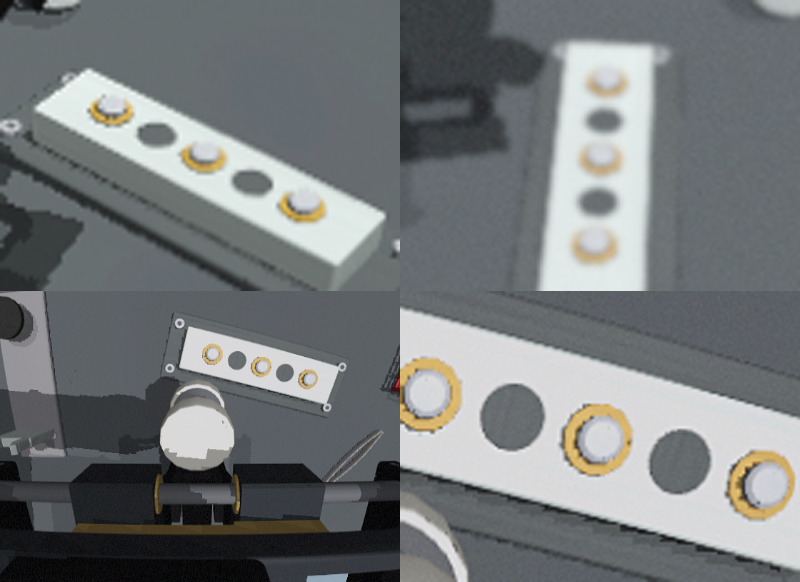

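The picture shows all three pins sitting alike in their flanges. The scene-crop offsets of head from flange are 7, 6 and 6 px (3.6x), so the pin looks home. I'll quantify that, since the margin is 1.2 mm.

```bash
cat > m.py <<'E'
from h import *; import pickle
for n in("r_w","r_s"):
    f=pickle.load(open(n+".pkl","rb"));S=8
    for o in(-1,0,1):
        X=[*(PIN+o*np.array([.0075,.0597])),.037];u,v=proj(f,X).round().astype(int)
        c=cv2.resize(f["image"][v-12:v+13,u-14:u+15],None,fx=S,fy=S,interpolation=cv2.INTER_CUBIC)
        h=cv2.cvtColor(c,cv2.COLOR_BGR2HSV);m=((h[...,0]>8)&(h[...,0]<32)&(h[...,1]>90)).astype(np.uint8)
        cs,_=cv2.findContours(m,cv2.RETR_EXTERNAL,cv2.CHAIN_APPROX_NONE)
        e=cv2.fitEllipse(cv2.convexHull(np.vstack([k for k in cs if len(k)>25])))
        hull=np.zeros_like(m);cv2.ellipse(hull,e,1,-1)
        ins=((hull>0)&(m==0)).astype(np.uint8);k,l,s,ce=cv2.connectedComponentsWithStats(ins);j=1+s[1:,4].argmax()
        d=(ce[j]-np.array(e[0]))/S
        up=proj(f,[X[0],X[1],.042])-proj(f,[X[0],X[1],.032])
        print(n,o,"offset",d.round(2),"px; per mm",(up/10).round(3),"height over flange mm",round(d@up/(up@up)*10,1),s[j,4]/S/S)
E
python3 m.py
```

```text
r_w -1 offset [1.93 0.08] px; per mm [0.538 0.044] height over flange mm 3.6 287.40625
r_w 0 offset [1.21 0.03] px; per mm [ 0.324 -0.024] height over flange mm 3.7 300.53125
r_w 1 offset [ 0.53 -0.33] px; per mm [ 0.079 -0.093] height over flange mm 4.9 309.0
r_s -1 offset [ 0.32 -1.18] px; per mm [ 0.075 -0.417] height over flange mm 2.9 45.4375
r_s 0 offset [ 0.3  -1.04] px; per mm [ 0.052 -0.412] height over flange mm 2.6 39.9375
r_s 1 offset [ 0.17 -1.05] px; per mm [ 0.033 -0.406] height over flange mm 2.6 37.359375
```

The middle pin's head sits within about 0.3 mm of its neighbours, so it is home. Next I'll level the mallet by pitching the tool about 11.5° and check it above the stand with a model overlay.

```bash
cat >> h.py <<'E'
def pose(head,z,th,g=G):
    "TCP pose so that a mallet slipped by th about the grasp point stands level, lower face at z"
    rot=[180,th,YAW];tz=R.from_euler('xyz',rot,degrees=True).as_matrix()[:,2]
    return list(np.array([*(head-g*D),z+.030])+.019*tz),rot
def model(head,z):
    c=lambda x,y,w:np.array([*(head+x*D+y*np.array([-D[1],D[0]])),z+w])
    t=np.linspace(0,2*np.pi,24)
    return [c(.018*np.cos(a),.018*np.sin(a),w) for w in(0,.06) for a in t]+[c(x,y,w) for x in np.linspace(-.17,-.02,16) for y in(-.01,.01) for w in(.019,.041)]
E
cat > n.py <<'E'
from h import *; import pickle
p,r=pose(HEAD,.15,11.5)
p2,_=pose(PIN,.15,11.5);p2[0]-=.03
env.move_straight(p2,rotation=r,rate=.15);env.move_straight(p,rate=.2);env.dwell(.2)
out=[]
for n in("scene","side"):
    f=env.grab_frame(n);pickle.dump(f,open(f"t_{n}.pkl","wb"));i=f["image"];q=[proj(f,X) for X in model(HEAD,.15)]
    u,v=np.mean(q,0).astype(int);w=50
    c=cv2.resize(i[v-w:v+w,u-w:u+w],(400,400),interpolation=2)
    for a in q: cv2.circle(c,tuple(int(x) for x in (a-[u-w,v-w]+.5)*4),1,(0,255,0),-1)
    out.append(c);print(n,u,v)
cv2.imwrite("pics/t.png",np.hstack(out));s=env.read_state();print(s["position"],p,s["clock"],s["wrist_torque"])
E
python3 n.py
```

```text
scene 229 130
side 278 117
[0.56405406 0.09416424 0.16142926] [np.float64(0.5640656875846295), np.float64(0.09455785694584591), np.float64(0.16138143061220422)] 20.5083 [ 0.01075809 -0.39827206 -0.03958404]
```

View pics/t.png

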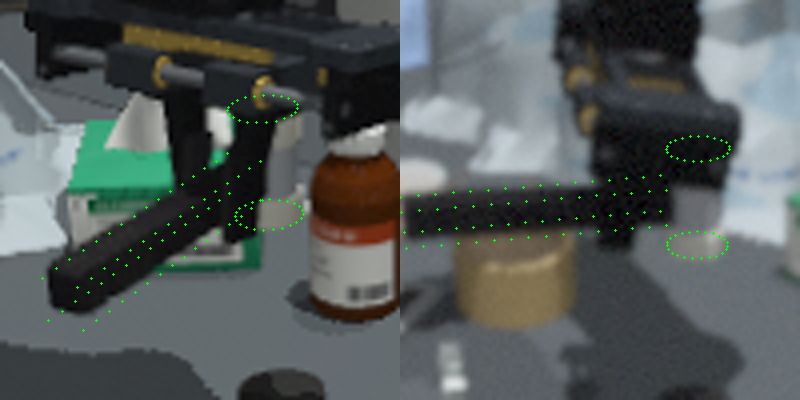

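The overlay shows the head matching: actual lower face at scene (272,213) and side (697,243). The handle's tail sits about 10 px (4x crop) too high at side (400,235), so the levelling is about 2° too much. I'll use 9.5°, lower, release and back off.

```bash
cat > o.py <<'E'
from h import *; import pickle
p,r=pose(HEAD,.065,9.5);env.move_straight(p,rotation=r,rate=.1);env.dwell(.2)
print(env.read_state()["force"])
p,r=pose(HEAD,.0395,9.5);hit=env.move_straight(p,rate=.05,force_limit=6)
s=env.read_state();print(hit,s["position"],p,s["force"],s["wrist_torque"],s["clock"])
env.dwell(.1)
for n in("scene","side"):
    f=env.grab_frame(n);pickle.dump(f,open(f"v_{n}.pkl","wb"))
    for q in env.search_frame(f,"mallet")[:1]: print(q["xyz"],q["score"])
f0=env.grab_frame("side");i=f0["image"];q=[proj(f0,X) for X in model(HEAD,.04)];u,v=np.mean(q,0).astype(int);w=50
c=[]
for n in("scene","side"):
    f0=pickle.load(open(f"v_{n}.pkl","rb"));q=[proj(f0,X) for X in model(HEAD,.04)];u,v=np.mean(q,0).astype(int)
    k=cv2.resize(f0["image"][v-w:v+w,u-w:u+w],(400,400),interpolation=2)
    for a in q: cv2.circle(k,tuple(int(x) for x in (a-[u-w,v-w]+.5)*4),1,(0,255,0),-1)
    c.append(k)
cv2.imwrite("pics/v.png",np.hstack(c))
E
python3 o.py
```

```text
[-1.01647815  0.60502572 -2.3389722 ]
True [0.56388969 0.09439089 0.0508671 ] [np.float64(0.5647133205017216), np.float64(0.09463393632841934), np.float64(0.05076057357079261)] [-0.64620446 -0.08294749  4.84818172] [ 0.00287754 -0.0175838  -0.0235993 ] 22.2167
[0.5193, 0.0869, 0.0733] 0.7
[0.52, 0.0852, 0.0693] 0.81
```

View pics/v.png

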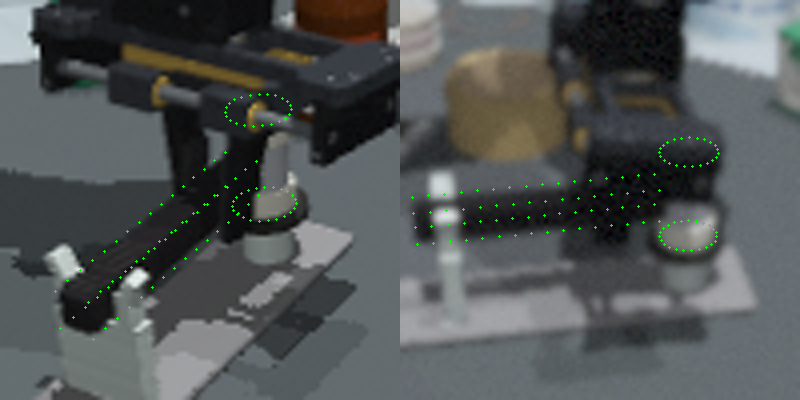

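The picture shows the handle lying between the fork prongs at scene (90,290) and the head on the pad at (270,210), matching the model. I'll release and check against the starting measurements using the wrist camera.

```bash
cat > x.py <<'E'
from h import *
env.gripper_to(0.75);env.dwell(.2)
s=env.read_state();p=np.array(s["position"])
env.move_straight(list(p+[0,0,.12]),rate=.12)
C=[]
for xy in((.50,.06),(.55,.12)):
    env.goto([*xy,.3],[180,0,0]);env.dwell(.2);f=env.grab_frame("wrist")
    u,v=proj(f,[*HEAD,.1]).round().astype(int)
    g=cv2.cvtColor(f["image"],cv2.COLOR_BGR2GRAY);m=np.zeros_like(g);m[v-25:v+25,u-25:u+25]=g[v-25:v+25,u-25:u+25]>235
    n,l,st,ce=cv2.connectedComponentsWithStats(m);k=1+st[1:,4].argmax();C.append((f,ce[k]));print(st[k],onz(f,ce[k],.1))
    cv2.imwrite("pics/x.png",cv2.resize(f["image"][max(v-30,0):v+160,u-60:u+70],(390,570)))
print(tri(C),env.read_state()["clock"])
f=env.grab_frame("side")
for q in env.search_frame(f,"beaker")[:1]: print(q)
E
python3 x.py
```

```text
[220  58  33  35 926] [0.61484162 0.10043316 0.1       ]
[278 109  32  33 847] [0.61489672 0.10070244 0.1       ]
[0.61491776 0.10059992 0.09885762] 26.4833
{'xyz': [0.7134, -0.0529, 0.0482], 'score': 0.84}
```

View pics/x.png

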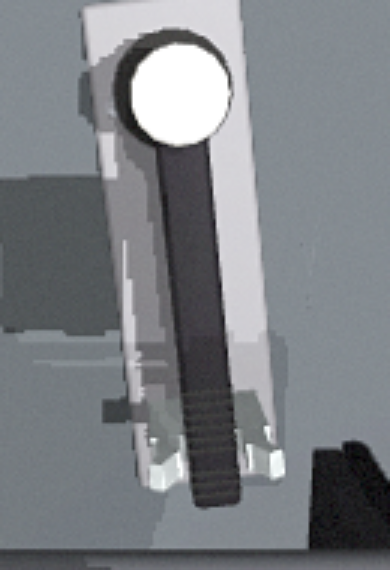

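The picture shows the mallet back as it was: head at (180,93) over the pad, handle between the prongs at (215,470). The head is within 1 mm of where it started, and the beaker hasn't moved. I'm handing the job in.

```bash
python3 -c "
from workcell import env
print(env.close_job())"
```

```text
the job is handed in; nothing more can be done
None
```

I handed the job in at about 26.5 s: the middle pin is knocked home, level with its neighbours to about 0.3 mm by camera; the mallet is back on its stand within 1 mm of its start; the beaker is unmoved; no verdict came back.

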